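Close the tea tin's inner lid with its double lid, then take the outer lid off alone

ROBOT

A 6-joint arm with a two-finger parallel gripper is mounted at the origin on a cart in front of the work surface, level with it; the furniture and walls round the work are solid. World frame = base frame: x ahead of the robot, y to its left, z up, the work surface at z = 0. Lengths are in m, angles in rad, forces in N, time in s.
With the tool pointing down it reaches from about 0.3 to 0.875 m from the base axis. Payload 6.4 kg.
Tool frame: the origin (TCP) lies on the centre line of the jaws, within the pads' length; the fingertips stand 25 mm ahead of it and the grasp point (between the pads) lies 6 mm ahead of it; z points along the fingers, y is the line along which they close (so a half turn about z gives the same grasp; the last joint's range is limited). The gripper opens to 88 mm and grips with 3 to 60 N. Pads are 18 mm wide; open, the fingers measure 123 mm over their backs; the gripper's body (75 mm by 187 mm) begins 45 mm behind the grasp point.
Start: joints at [0.997, 0.181, 1.607, -0, 1.354, -0.206], TCP at [0.207, 0.537, 0.264] pointing down, gripper open.
Joint ranges: [-2.99, 2.99], [-0.89, 2.07], [0.3, 2.58], [-1.14, 4.28], [0, 2.63], [-3.12, 3.12]. Speed limits (rad/s): [2.57, 2.57, 3.01, 3.14, 3.14, 3.14].

INTERFACE

Orientations are given as a rotation vector (axis times angle).
In Python, from bench import robot, viewer gives the robot as it stands.
- The arm moves only by the shell command python3 -m creep 'ROWS'. ROWS is JSON, a list of rows, each a list of 3 entries, a list of its own where there are three numbers: the finger opening in mm, from 0 to 88.1, then the shift along the tool's x, y, z scaled (see below), then the turn about the tool's z scaled (see below). In form: [[grip, [dx, dy, dz], turn], ...]. A call has exactly 8 rows; each row is the pose to reach, as a shift and turn from the pose commanded when the call began, along the tool's axes at that moment; what a row does not reach only later rows make up. The controller multiplies each number of a shift by 0.3 m and each number of a turn by 90 degrees. A row lasts 1/12 s, in which the tool goes at most 41.7 mm and 7.16 degrees, less where a joint would pass 70% of its speed; a pose out of reach is approached as far as the arm can. A call with a number of a shift or a turn outside -1 to 1 is refused whole. A call with a gripper value outside its range is refused whole. The fingers move at their own pace and stop on an object; the grip force is fixed at half the most. Time passes only in rows, so rows that repeat a pose let the fingers close, or fill a call up. It gives the time, the measured TCP pose, the force, the opening and the grip force at its end, in the units of the state.
- robot.get_state(): the state, without advancing time (a new reading comes with each control period).
- viewer.snapshot(name): name is "scene" or "top"; returns (picture, depth): 420x560x3 uint8, red, green, blue; 420x560 float32, m along the optical axis (not along the pixel's ray), 0 where there is no reading.
- viewer.calibration(name): a dict with "mtx" (3x3 intrinsics, pixels), "rvec" (rotation vector, rad) and "tvec" (3), from world to camera coordinates, as OpenCV has them. Camera axes: x right, y down, z forward; pixel columns grow to the right and rows downward; lengths in m; the calibration is good to about 2 mm. A picture is of the moment at which its call begins. calibration takes no time and is no camera call.
- robot.hand_in(): hands the job in; it is judged then, once.
The state is a dict: "t": time; "qpos": joint angles; "dq": joint speeds; "tau": joint torques, N m; "tool_pos": TCP position; "tcp_rot": TCP orientation; "force": force on the tool from outside, world axes, zero at the start; "torque": the same for the moment, N m; "grip_width": finger opening in m; "gripper_force": force on a finger pad.
Only numpy, scipy, OpenCV 4.12 (cv2) and the standard library are available. Lean on these libraries where they do the work, as an engineer would, in place of code of your own. Each camera call takes 0.05 s, during which the arm holds its last target. There are 200 camera calls.

TASK

The double lid of the tea tin stands on the worktop as one piece: carry it by its wooden grip to the open blue tin and lower it, without letting go, until the brass pins of the inner lid drop fully home in the two notches of the tin's rim. Then turn the outer lid anticlockwise (seen from above) until its bayonet lets go, about a sixth of a turn, and lift it straight off alone, leaving the inner lid fully seated and the tin standing where it is, so that the seal can be looked at. Finish while holding the outer lid level in the gripper, at least 5 cm above where it sat; do not put it down or let go, and do not disturb the other things.

Things in the scene. Friction and masses are not known exactly. Their poses are not given: they have to be found in the camera images.
- tea_tin: open round tin, blue with a steel collar, 94 mm outside diameter, 85 mm tall, 1.1 kg, loose; origin at the centre of its underside. Mouth 83 mm across. The collar has two notches, open at the top, on the tin's +x and -x sides (a half turn makes no difference), each 11 mm wide and 11 mm deep, flared to 19 mm at the rim over the top 5 mm
- tin_mouth (a point): centre of the tin's mouth, level with the top of its rim; same axes as the tin
- inner_lid: lower half of the double lid, steel; stands on its black rubber plug (79 mm across, 16 mm deep, tapered foot, 2 mm slack all round in the mouth). Origin at the centre of the plug's underside. Two brass pins 8 mm thick stick out along its +x and -x axes to 53 mm from the centre, 5 mm below the flange. Seated in the tin's notches (either way round) they keep it from turning. 0.16 kg
- inner_flange (a point): centre of the underside of the inner lid's flange (92 mm across, 4 mm thick, comes to rest on the tin's rim), 16 mm above the lid's origin, same axes. It coincides with the centre of the tin's mouth when the lid is fully seated. Seen from above the brass tips of the pins show past the flange. At the start the grip of the outer lid stands 0 to 0.2 rad anticlockwise of the pins
- outer_lid: upper half of the double lid: blue cap 88 mm across, 0.20 kg; origin at the centre of its skirt's lower edge, x along the grip. A bayonet holds the inner lid: grip within 0.45 rad of the line of the pins = locked, carried as one (inner lid hangs 2 mm lower). Turned anticlockwise from above by 0.70 to 1.0 rad from that line = free to lift off; stops at 1.05 and -0.1 rad. Turns easily unless pressed hard
- handle (a point): point to grip on the outer lid: middle of its wooden grip, 24 mm above the cap's flat top, 12 mm below the grip's top; same axes as the outer lid. Grip 46 mm long (x), 14 mm thick (y), 36 mm tall. 62.5 mm above the worktop at the start; 46.5 mm above inner_flange while the outer lid rests on the inner one
- teaspoon: plated teaspoon lying flat at the left, 138 mm long; a bystander to be left alone
- lemon: lemon at the left, 71 mm long; a bystander to be left alone
- tea_mug: white mug at the far right, 97 mm tall; a bystander to be left alone
- notebook: black spiral notebook lying at the right, 148 x 110 x 16 mm; a bystander to be left alone
- tumbler: clear glass tumbler behind the work, 80 mm across, 88 mm tall; a bystander to be left alone
- jigger: plated double jigger standing behind the work, 43 mm across, 70 mm tall; a bystander to be left alone

How it is judged:
By the outcome, as a careful person would: the job done as asked, in the order asked, and still so for the second after the job is handed in, while the arm keeps its last pose, push and grip.
It also fails if it takes over 43 s, if anything falls off the work surface, if the arm or the gripper's body presses on something with over 40 N, if the wrist force passes 120 N, or if a joint passes its speed limit or range.

## Working session

There is one attempt and no reset: what is moved stays moved. The work goes in short steps, Python scripts to look and compute and a shell command to move; the robot and the scene stay as the last step left them, time stands still between calls to the robot, and variables do not carry over. Pictures are saved under pics/ and viewed, at most 10 in all, crops included, and the job is handed in when it is done.

```bash
ls; mkdir -p pics
python3 - <<'E'
from bench import robot, viewer
import cv2, numpy as np
s=robot.get_state(); print({k:np.round(v,3) for k,v in s.items()})
for n in("top","scene"):
    p,d=viewer.snapshot(n); cv2.imwrite(f"pics/{n}0.png",p[:,:,::-1]); np.save(f"pics/{n}0.npy",d)
    c=viewer.calibration(n); print(c)
E
```

```text
pics
{'t': np.float64(0.0), 'qpos': array([ 0.997,  0.182,  1.608,  0.   ,  1.354, -0.206]), 'dq': array([ 0.001, -0.001, -0.   , -0.   ,  0.001,  0.003]), 'tau': array([ 0.0000e+00, -4.3387e+01, -3.4184e+01,  7.0000e-02,  3.9000e-02,
       -0.0000e+00]), 'tool_pos': array([0.206, 0.536, 0.263]), 'tcp_rot': array([-5.740e-01, -3.088e+00,  3.000e-03]), 'force': array([ 0.015,  1.043, -0.262]), 'torque': array([-0.011, -0.004,  0.006]), 'gripper_force': np.float64(0.0), 'grip_width': np.float64(0.088)}
{'mtx': array([[544.30855749,   0.        , 283.80376575],
       [  0.        , 544.30855749, 214.37882168],
       [  0.        ,   0.        ,   1.        ]]), 'rvec': array([ 2.20894823, -2.16452247,  0.08183104]), 'tvec': array([-0.05175283,  0.53453267,  1.67076013])}
{'mtx': array([[402.66602797,   0.        , 275.47467132],
       [  0.        , 402.66602797, 206.81480641],
       [  0.        ,   0.        ,   1.        ]]), 'rvec': array([ 0.40966407, -2.82666632,  1.05551597]), 'tvec': array([0.47924856, 0.20978689, 1.25853902])}
```

View pics/top0.png

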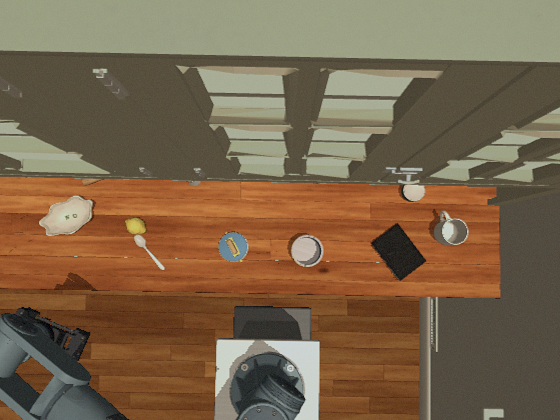

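View pics/scene0.png

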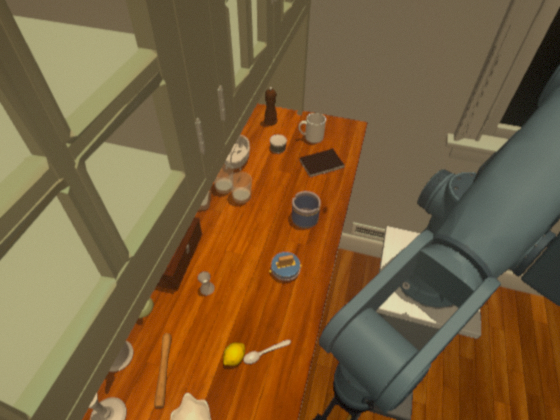

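The top view shows the lid at about (233,247) with its grip, and the tin at about (306,250). I'll enlarge both.

```bash
cat > h.py <<'E'
import cv2, numpy as np
from bench import robot, viewer
from scipy.spatial.transform import Rotation as R
def ray(n,u,v,z):
    c=viewer.calibration(n); M=cv2.Rodrigues(c["rvec"])[0]; t=c["tvec"].ravel()
    d=M.T@np.linalg.inv(c["mtx"])@np.array([u,v,1.]); o=-M.T@t
    return o+d*(z-o[2])/d[2]
def proj(n,p):
    c=viewer.calibration(n); return cv2.projectPoints(np.array([p],float),c["rvec"],c["tvec"],c["mtx"],None)[0].ravel()
def crop(p,u,v,w,k):  # window of half-size w about (u,v), enlarged k
    return cv2.resize(p[v-w:v+w,u-w:u+w],None,fx=k,fy=k,interpolation=cv2.INTER_CUBIC)
E
python3 - <<'E'
from h import *
p=cv2.imread("pics/top0.png")
o=np.hstack([crop(p,233,247,20,10),crop(p,306,250,20,10)])
q=cv2.imread("pics/scene0.png")
o=np.vstack([o,cv2.resize(np.hstack([q[245:285,260:310],q[187:227,281:331]]),(800,320))[:200] if 0 else o[:0]])
cv2.imwrite("pics/c0.png",o)
for u,v,z in((233,247,.05),(306,250,.085)): print(ray("top",u,v,z))
# scale
print(ray("top",234,247,.05)-ray("top",233,247,.05),ray("top",233,248,.05)-ray("top",233,247,.05))
E
```

```text
[0.43092341 0.11129537 0.05      ]
[ 0.42607783 -0.10874503  0.085     ]
[ 6.12863924e-05 -3.03189553e-03  0.00000000e+00] [-3.02702028e-03 -8.11416424e-05  0.00000000e+00]
```

View pics/c0.png

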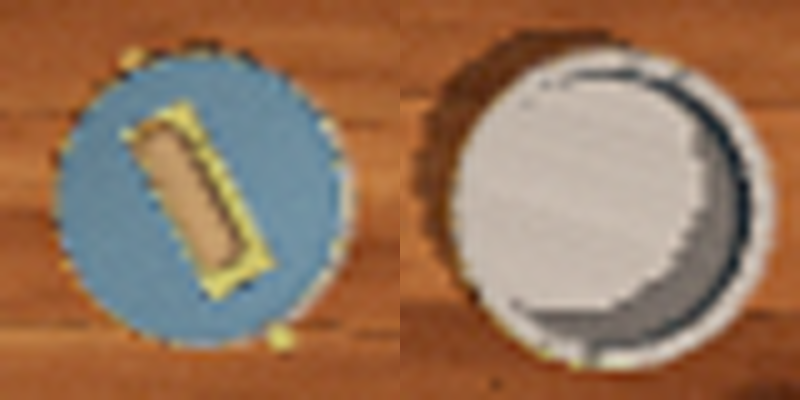

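The left crop shows the lid centred near (205,197), with pin tips at (133,58) and (280,337) and the grip almost along the pins. The right crop shows the tin centred near (613,208), with faint notch hints around (680,72), (592,352) and (545,348). I'll unroll the rim to find the notches.

Run:
```python
from h import *
P=[];D=[]
for i in range(4):
    p,d=viewer.snapshot("top"); P.append(p.astype(float)); D.append(d)
p=np.mean(P,0).astype(np.uint8)[:,:,::-1].copy(); d=np.median(D,0).astype(np.float32)
cv2.imwrite("pics/top1.png",p); np.save("pics/top1.npy",d)
M=viewer.calibration("top"); Rm=cv2.Rodrigues(M["rvec"])[0]; print("cam",-Rm.T@M["tvec"])
# tin depth-> heights map
def world(d):
    v,u=np.mgrid[:420,:560]; K=M["mtx"]; c=np.stack([(u-K[0,2])/K[0,0]*d,(v-K[1,2])/K[1,1]*d,d],-1)-M["tvec"]; return c@Rm
W=world(d)
Z=W[...,2]
print((Z[230:270,290:324]*1000).round().astype(int)[1:40:1].tolist().__repr__()[:0])
# polar unroll in world around tin centre, z=.085
c=ray("top",229.0+0+77.3-0,0,0)  # dummy
c=ray("top",286+612.5/10-40-.45,230+208/10-.45,.085); print("tin c",c)
def unroll(img,c,z,rs,ths):
    pts=np.array([[c[0]+r*np.cos(t),c[1]+r*np.sin(t),z] for r in rs for t in ths])
    q=cv2.projectPoints(pts,M["rvec"],M["tvec"],M["mtx"],None)[0].reshape(len(rs),len(ths),2).astype(np.float32)
    return cv2.remap(img,q,None,cv2.INTER_CUBIC)
rs=np.arange(.036,.054,.0005); ths=np.radians(np.arange(0,360,1.0))
a=unroll(p,c,.085,rs,ths); b=unroll((np.clip(Z,0,.1)*2550).astype(np.uint8),c,.085,rs,ths)
o=np.vstack([cv2.resize(a,(720,200)),cv2.resize(cv2.cvtColor(b,cv2.COLOR_GRAY2BGR),(720,160))])
q=cv2.imread("pics/scene0.png")
o=np.vstack([o,cv2.resize(np.hstack([q[187:229,281:331],q[247:289,260:310]]),(720,230),interpolation=cv2.INTER_CUBIC)])
for x in range(0,720,60): cv2.line(o,(x,195),(x,205),(0,255,0),1)
cv2.imwrite("pics/u0.png",o)
```

```text
cam [ 0.41513905 -0.03607468  1.70475838]

tin c [ 0.42508867 -0.11113884  0.085     ]
```

View pics/u0.png

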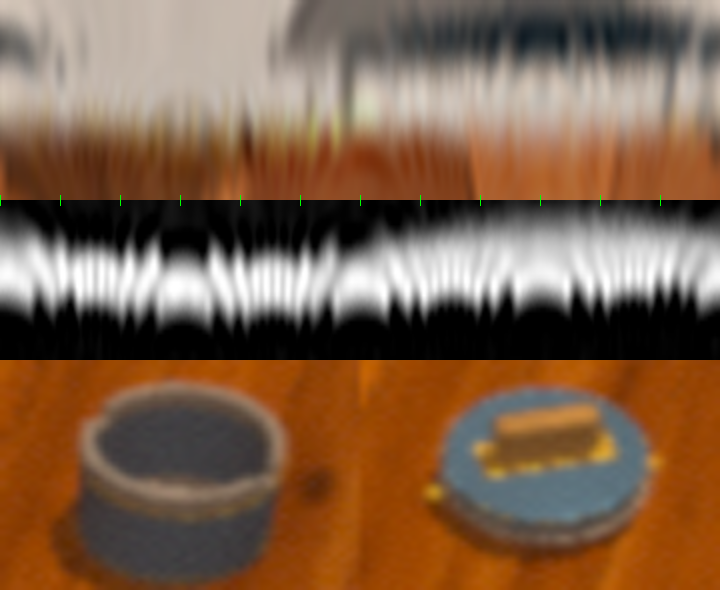

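The scene crop shows the tin's rim with notches at about (102,413) and (275,475). That is (295.2,196.7) and (319.2,208) in scene pixels. The lid's pin tips are at (433,492) and (655,462).

Run:
```python
from h import *
def sp(x,y,x0,y0): return (x0+(x+.5)/7.2-.5, y0+(y-360+.5)/5.476-.5)
for z in (.085,.08):
    a=ray("scene",*sp(102,413,281,187),z); b=ray("scene",*sp(275,475,281,187),z)
    print("tin",a,b,(a+b)/2,np.linalg.norm(a-b),np.degrees(np.arctan2(*(a-b)[1::-1])))
a=ray("scene",*sp(433-360,492,260,247),.011); b=ray("scene",*sp(655-360,462,260,247),.011)
print("lid pins scene",(a+b)/2,np.linalg.norm(a-b),np.degrees(np.arctan2(*(a-b)[1::-1])))
t=lambda x,y:(213+(x+.5)/10-.5,227+(y+.5)/10-.5)
f=lambda s,a,b:print(s,(a+b)/2,np.linalg.norm(a-b),np.degrees(np.arctan2(*(a-b)[1::-1])))
f("pins top",ray("top",*t(133,58),.011),ray("top",*t(280,337),.011))
f("plate",ray("top",*t(152,117),.0385),ray("top",*t(242,282),.0385))
print("capc",ray("top",*t(205,197),.0385))
# upscaled tin crop from averaged top + scene
p=cv2.imread("pics/top1.png"); q=cv2.imread("pics/scene0.png")
S=[viewer.snapshot("scene")[0].astype(float) for i in range(3)]; q=np.mean(S,0).astype(np.uint8)[:,:,::-1]
o=np.hstack([cv2.resize(p[229:273,286:328],(400,419),interpolation=cv2.INTER_LANCZOS4),cv2.resize(q[187:231,285:327],(400,419),interpolation=cv2.INTER_LANCZOS4)])
o=cv2.convertScaleAbs(o,alpha=1.2)
cv2.imwrite("pics/c1.png",o)
```

```text
tin [ 0.46832126 -0.12234259  0.085     ] [ 0.3798476  -0.09610751  0.085     ] [ 0.42408443 -0.10922505  0.085     ] 0.09228146235212792 -16.51666225974526
tin [ 0.46928539 -0.12682326  0.08      ] [ 0.38037009 -0.10045722  0.08      ] [ 0.42482774 -0.11364024  0.08      ] 0.09274210509055955 -16.516662259745278
lid pins scene [0.43452081 0.1134803  0.011     ] 0.09876188070827917 28.240327857521862
pins top [0.43355266 0.11424829 0.011     ] 0.09806550074210849 29.264842571773187
plate [0.43253702 0.11466524 0.0385    ] 0.05750068428286805 30.093293990663604
capc [0.43332276 0.11222817 0.0385    ]
```

View pics/c1.png

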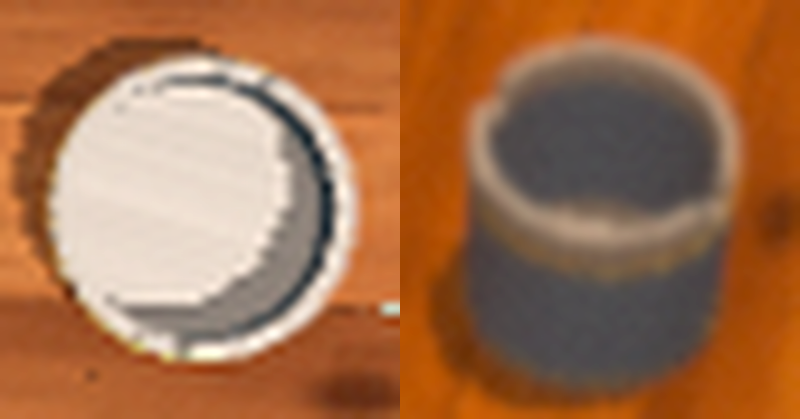

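Notch line: the scene view gives −16.5°. The top view's dark notch walls agree at about −16°. The tin centre is about (0.425,−0.1105). The lid is at about (0.4335,0.1135), with its grip at 30° and pins at 29°. Next I'll work out the approach.

```bash
cat >> h.py <<'E'
def step(p0,y0,p1,y1):
    "tool-down pose (pos,yaw deg of tool x) -> units for creep"
    d=np.array(p1)-p0; a=np.radians(y0); x=np.array([np.cos(a),np.sin(a)]); y=np.array([np.sin(a),-np.cos(a)])
    print("shift",np.round(np.array([d[:2]@x,d[:2]@y,-d[2]])/.3,4),"turn",round(-(y1-y0)/90,4))
def now():
    s=robot.get_state(); A=R.from_rotvec(s["tcp_rot"]).as_matrix()
    print(round(s["t"],2),s["tool_pos"].round(4),"yaw",np.degrees(np.arctan2(A[1,0],A[0,0])).round(2),"tilt",A[:2,2].round(4),"F",s["force"].round(1),"T",s["torque"].round(2),"w",round(s["grip_width"],4),"gf",round(float(s["gripper_force"]),1))
E
python3 - <<'E'
from h import *
now()
step([.207,.537,.264],158.9,[.32,.325,.2],210)
step([.32,.325,.2],210,[.4335,.1135,.13],210)
E
```

```text
0.45 [0.2067 0.5365 0.2636] yaw 158.92 tilt [-0.0001 -0.0001] F [ 0.2 -0.4  0.1] T [ 0.01 -0.06 -0.03] w 0.0882 gf 0.0
shift [-0.6058 -0.5237  0.2133] turn -0.5678
shift [ 0.0249 -0.7997  0.2333] turn 0.0
```

```bash
python3 -m creep '[[88,[-0.06,-0.05,0.02],-0.07],[88,[-0.14,-0.12,0.05],-0.14],[88,[-0.22,-0.19,0.08],-0.21],[88,[-0.30,-0.26,0.11],-0.28],[88,[-0.38,-0.33,0.14],-0.35],[88,[-0.46,-0.40,0.17],-0.42],[88,[-0.54,-0.46,0.2],-0.49],[88,[-0.606,-0.524,0.213],-0.568]]'; python3 -m creep '[[88,[0,-0.1,0.03],0],[88,[0.01,-0.22,0.06],0],[88,[0.01,-0.34,0.1],0],[88,[0.02,-0.46,0.14],0],[88,[0.02,-0.58,0.18],0],[88,[0.025,-0.7,0.21],0],[88,[0.025,-0.8,0.233],0],[88,[0.025,-0.8,0.233],0]]'
python3 - <<'E'
from h import *
now()
E
```

```text
t: 1.12
tool_pos: [0.3203, 0.3229, 0.199]
tcp_rot: [0.821, -3.032, 0.001]
force: [0.3, -0.5, 0.4]
grip_width: 0.088
gripper_force: 0.0
t: 1.78
tool_pos: [0.4355, 0.1091, 0.1293]
tcp_rot: [-0.807, 3.036, -0.002]
force: [-0.0, -0.5, -0.3]
grip_width: 0.088
gripper_force: 0.0
1.78 [0.4355 0.1091 0.1293] yaw -150.24 tilt [ 0.0006 -0.0013] F [-0.  -0.5 -0.3] T [ 0.04 -0.   -0.06] w 0.088 gf 0.0
```

```bash
python3 -m creep '[[88,[0,0,0],0],[88,[0,0,0],0],[88,[0,0,0.04],0],[88,[0,0,0.08],0],[88,[0,0,0.12],0],[88,[0,0,0.16],0],[88,[0,0,0.19],0],[88,[0,0,0.205],0]]';  python3 - <<'E'
from h import *
now()
p,d=viewer.snapshot("scene"); q=viewer.snapshot("top")[0]
o=np.hstack([cv2.resize(p[225:305,240:320],(400,400)),cv2.resize(q[215:280,200:265],(400,400))])
cv2.imwrite("pics/g0.png",o[:,:,::-1])
E
```

```text
t: 2.45
tool_pos: [0.4323, 0.1142, 0.0677]
tcp_rot: [0.816, -3.032, -0.001]
force: [-0.6, 0.7, 0.4]
grip_width: 0.0882
gripper_force: 0.0
2.45 [0.4323 0.1142 0.0677] yaw -149.86 tilt [-0.0013  0.0001] F [-0.6  0.7  0.4] T [ 0.01 -0.02  0.04] w 0.0882 gf 0.0
```

View pics/g0.png

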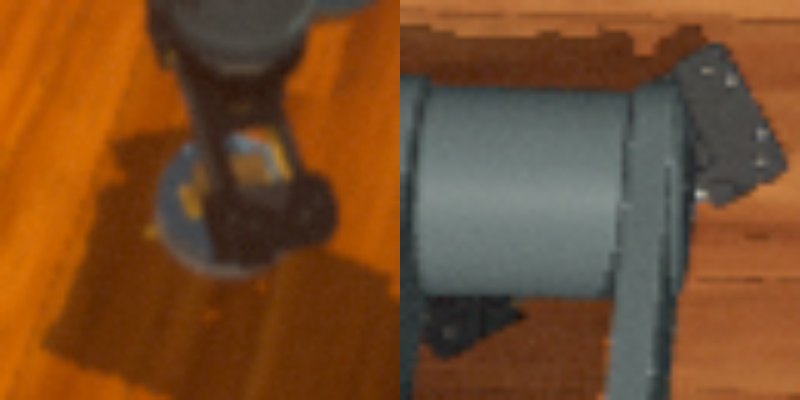

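The fingers straddle the wooden grip, so I'll close them.

```bash
python3 -m creep '[[40,[0,0,0],0],[20,[0,0,0],0],[5,[0,0,0],0],[5,[0,0,0],0],[5,[0,0,0],0],[5,[0,0,0],0],[5,[0,0,0],0],[5,[0,0,0],0]]';  python3 - <<'E'
from h import *
now()
E
```

```text
t: 3.22
tool_pos: [0.4334, 0.113, 0.0685]
tcp_rot: [-0.814, 3.034, -0.0]
force: [0.3, -0.6, 0.4]
grip_width: 0.037
gripper_force: 0.0
3.22 [0.4334 0.113  0.0685] yaw -149.98 tilt [0. 0.] F [ 0.3 -0.6  0.4] T [ 0.05  0.07 -0.04] w 0.037 gf 0.0
```

```bash
python3 -m creep '[[5,[0,0,0],0],[5,[0,0,0],0],[5,[0,0,0],0],[5,[0,0,0],0],[5,[0,0,0],0],[5,[0,0,0],0],[5,[0,0,0],0],[5,[0,0,0],0]]';  python3 - <<'E'
from h import *
now()
# lift to z .2, then over tin
step([.4335,.1135,.0685],210,[.4335,.1135,.16],210)
E
```

```text
t: 3.88
tool_pos: [0.4335, 0.113, 0.0685]
tcp_rot: [-0.814, 3.034, -0.0]
force: [0.5, -0.9, 0.3]
grip_width: 0.0137
gripper_force: 30.0
3.88 [0.4335 0.113  0.0685] yaw -149.98 tilt [ 0.0002 -0.0001] F [ 0.5 -0.9  0.3] T [-0.1  -0.12  0.  ] w 0.0137 gf 30.0
shift [ 0.     0.    -0.305] turn 0.0
```

```bash
python3 -m creep '[[5,[0,0,-0.03],0],[5,[0,0,-0.09],0],[5,[0,0,-0.16],0],[5,[0,0,-0.23],0],[5,[0,0,-0.3],0],[5,[0,0,-0.36],0],[5,[0,0,-0.405],0],[5,[0,0,-0.405],0]]';  python3 - <<'E'
from h import *
now()
step([.4335,.1135,.19],210,[.425,-.1105,.19],210-45.3)
E
```

```text
t: 4.55
tool_pos: [0.4347, 0.1132, 0.1929]
tcp_rot: [-0.813, 3.03, -0.002]
force: [1.1, 0.5, -2.8]
grip_width: 0.0133
gripper_force: 30.0
4.55 [0.4347 0.1132 0.1929] yaw -149.97 tilt [0.0046 0.0001] F [ 1.1  0.5 -2.8] T [ 0.12 -0.02  0.03] w 0.0133 gf 30.0
shift [ 0.3979 -0.6325 -0.    ] turn 0.5033
```

```bash
python3 -m creep '[[5,[0.03,-0.04,0],0.05],[5,[0.08,-0.13,0],0.11],[5,[0.14,-0.23,0],0.18],[5,[0.2,-0.32,0],0.25],[5,[0.26,-0.41,0],0.32],[5,[0.32,-0.5,0],0.39],[5,[0.37,-0.58,0],0.46],[5,[0.398,-0.632,0],0.503]]'; python3 -m creep '[[5,[0,0,0],0],[5,[0,0,0],0],[5,[0,0,0],0],[5,[0,0,0],0],[5,[0,0,0],0],[5,[0,0,0],0],[5,[0,0,0],0],[5,[0,0,0],0]]';  python3 - <<'E'
from h import *
now()
p,d=viewer.snapshot("scene"); q=viewer.snapshot("top")[0]
cv2.imwrite("pics/scene2.png",p[:,:,::-1]);cv2.imwrite("pics/top2.png",q[:,:,::-1])
u,v=proj("scene",[.425,-.11,.12]).round().astype(int); print(u,v)
o=np.hstack([cv2.resize(p[v-35:v+45,u-40:u+40],(480,480),interpolation=cv2.INTER_CUBIC)])
cv2.imwrite("pics/g1.png",o[:,:,::-1])
E
```

```text
t: 5.22
tool_pos: [0.4237, -0.1129, 0.189]
tcp_rot: [-0.428, -3.111, -0.0]
force: [0.6, -0.3, -3.7]
grip_width: 0.0138
gripper_force: 30.0
t: 5.88
tool_pos: [0.425, -0.1104, 0.19]
tcp_rot: [0.415, 3.114, -0.0]
force: [0.4, -0.3, -3.0]
grip_width: 0.0138
gripper_force: 30.0
5.88 [ 0.425  -0.1104  0.19  ] yaw 164.81 tilt [ 0.0001 -0.    ] F [ 0.4 -0.3 -3. ] T [ 0.03 -0.05 -0.07] w 0.0138 gf 30.0
307 195
```

View pics/g1.png

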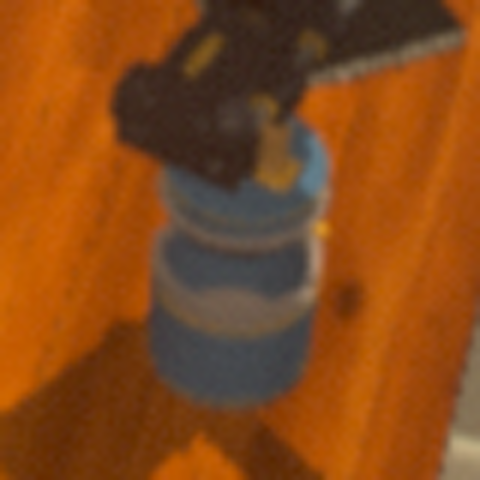

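The lid hangs level above the tin. Lid edges run about x 163–329 and tin rim edges about 152–322 in the crop, with the near pin at (322,230). I'll check those against the projections.

Run:
```python
from h import *
u0,v0=267,160
def c(p): u,v=proj("scene",p); return (round((u-u0+.5)*6,1),round((v-v0+.5)*6,1))
C=np.array([.425,-.1105])
def ext(z,r):
    q=np.array([c([C[0]+r*np.cos(t),C[1]+r*np.sin(t),z]) for t in np.radians(range(0,360,5))]); return q.min(0),q.max(0)
print("rim",ext(.085,.047)); print("base",ext(0,.047)); print("flange",ext(.1355,.046)); print("cap",ext(.149,.044))
for a in(-16.3,163.7):
  d=np.array([np.cos(np.radians(a)),np.sin(np.radians(a))])
  print(a,"pin",c([*(C+.051*d),.1305]),"notch",c([*(C+.045*d),.085]))
for dx,dy in((.005,0),(0,.005)): print(np.subtract(c([C[0]+dx,C[1]+dy,.085]),c([*C,.085])))
```

```text
rim (array([154.9, 190.4]), array([324.3, 316.9]))
base (array([149.8, 288.2]), array([311.4, 413.2]))
flange (array([160. , 129.1]), array([330.8, 253.6]))
cap (array([164.7, 114.3]), array([329.3, 233.6]))
-16.3 pin (np.float64(163.9), np.float64(159.3)) notch (np.float64(170.0), np.float64(219.7))
163.7 pin (np.float64(327.8), np.float64(234.2)) notch (np.float64(310.8), np.float64(285.4))
[-8.8 -1.9]
[-2.2  6.4]
```

Lid and tin agree to about 1–2 mm, so I'll lower in stages and watch the force.

```bash
python3 -m creep '[[5,[0,0,0.02],0],[5,[0,0,0.05],0],[5,[0,0,0.07],0],[5,[0,0,0.09],0],[5,[0,0,0.11],0],[5,[0,0,0.125],0],[5,[0,0,0.133],0],[5,[0,0,0.133],0]]'
python3 - <<'E'
from h import *
now()
E
```

```text
t: 6.65
tool_pos: [0.4245, -0.1107, 0.1493]
tcp_rot: [-0.417, -3.113, -0.001]
force: [-0.8, -0.0, -3.7]
grip_width: 0.0135
gripper_force: 30.0
6.65 [ 0.4245 -0.1107  0.1493] yaw 164.75 tilt [-0.0011  0.0007] F [-0.8 -0.  -3.7] T [-0.03  0.06  0.03] w 0.0135 gf 30.0
```

```bash
python3 -m creep '[[5,[0,0,0.005],0],[5,[0,0,0.01],0],[5,[0,0,0.015],0],[5,[0,0,0.02],0],[5,[0,0,0.023],0],[5,[0,0,0.027],0],[5,[0,0,0.03],0],[5,[0,0,0.03],0]]'
python3 - <<'E'
from h import *
now()
E
```

```text
t: 7.32
tool_pos: [0.4248, -0.1108, 0.1409]
tcp_rot: [-0.417, -3.114, -0.0]
force: [-0.5, -0.3, -4.0]
grip_width: 0.0138
gripper_force: 30.0
7.32 [ 0.4248 -0.1108  0.1409] yaw 164.75 tilt [-0.0002  0.0001] F [-0.5 -0.3 -4. ] T [-0.04  0.02 -0.04] w 0.0138 gf 30.0
```

```bash
python3 -m creep '[[5,[0,0,0.003],0],[5,[0,0,0.006],0],[5,[0,0,0.008],0],[5,[0,0,0.01],0],[5,[0,0,0.011],0],[5,[0,0,0.012],0],[5,[0,0,0.012],0],[5,[0,0,0.012],0]]'
python3 - <<'E'
from h import *
now()
E
```

```text
t: 7.98
tool_pos: [0.425, -0.111, 0.1376]
tcp_rot: [0.417, 3.114, -0.0]
force: [0.2, 0.4, -2.7]
grip_width: 0.0136
gripper_force: 30.0
7.98 [ 0.425  -0.111   0.1376] yaw 164.75 tilt [ 0.0003 -0.0002] F [ 0.2  0.4 -2.7] T [-0.03 -0.04  0.01] w 0.0136 gf 30.0
```

```bash
python3 -m creep '[[5,[0,0,0.001],0],[5,[0,0,0.002],0],[5,[0,0,0.003],0],[5,[0,0,0.004],0],[5,[0,0,0.004],0],[5,[0,0,0.004],0],[5,[0,0,0.004],0],[5,[0,0,0.004],0]]'
python3 - <<'E'
from h import *
now(); now()
p=viewer.snapshot("scene")[0]
cv2.imwrite("pics/g2.png",cv2.resize(p[160:240,267:347],(480,480),interpolation=cv2.INTER_CUBIC)[:,:,::-1])
E
```

```text
t: 8.65
tool_pos: [0.4251, -0.111, 0.1371]
tcp_rot: [0.417, 3.113, -0.0]
force: [-3.0, 1.4, 8.4]
grip_width: 0.0136
gripper_force: 30.0
8.65 [ 0.4251 -0.111   0.1371] yaw 164.76 tilt [ 0.0003 -0.0003] F [-3.   1.4  8.4] T [ 0.27  0.53 -0.04] w 0.0136 gf 30.0
8.65 [ 0.4251 -0.111   0.1371] yaw 164.76 tilt [ 0.0003 -0.0003] F [-3.   1.4  8.4] T [ 0.27  0.53 -0.04] w 0.0136 gf 30.0
```

View pics/g2.png

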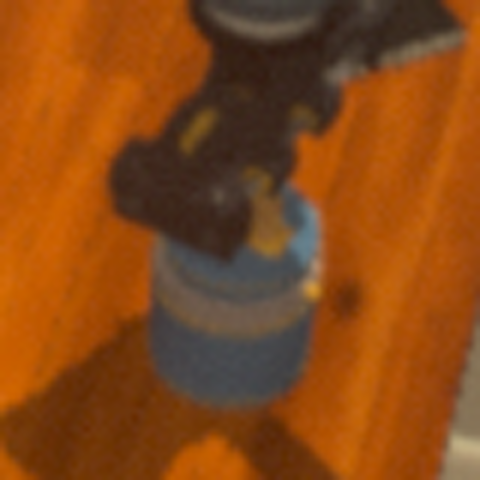

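Firm contact came at z = 0.137, the fully seated height, and the near pin sits in its notch at (313,288). I'll unload the press and turn anticlockwise.

```bash
python3 -m creep '[[5,[0,0,-0.003],0],[5,[0,0,-0.0055],0],[5,[0,0,-0.0055],-0.03],[5,[0,0,-0.0055],-0.07],[5,[0,0,-0.0055],-0.11],[5,[0,0,-0.0055],-0.15],[5,[0,0,-0.0055],-0.19],[5,[0,0,-0.0055],-0.23]]'
python3 - <<'E'
from h import *
now()
E
```

```text
t: 9.37
tool_pos: [0.4248, -0.1109, 0.1376]
tcp_rot: [0.154, -3.138, 0.0]
force: [-0.9, -1.0, -1.8]
grip_width: 0.0137
gripper_force: 30.0
9.37 [ 0.4248 -0.1109  0.1376] yaw -174.38 tilt [-0.0002 -0.0001] F [-0.9 -1.  -1.8] T [-0.13  0.01 -0.04] w 0.0137 gf 30.0
```

```bash
python3 -m creep '[[5,[0,0,0],-0.04],[5,[0,0,0],-0.08],[5,[0,0,0],-0.12],[5,[0,0,0],-0.17],[5,[0,0,0],-0.21],[5,[0,0,0],-0.25],[5,[0,0,0],-0.29],[5,[0,0,0],-0.3]]'
python3 - <<'E'
from h import *
now()
p=viewer.snapshot("scene")[0]
cv2.imwrite("pics/s3.png",p[:,:,::-1])
E
```

```text
t: 10.03
tool_pos: [0.4248, -0.1109, 0.1376]
tcp_rot: [0.882, -3.015, -0.0]
force: [0.6, -0.6, -2.4]
grip_width: 0.0139
gripper_force: 30.0
10.03 [ 0.4248 -0.1109  0.1376] yaw -147.41 tilt [-0.0002 -0.    ] F [ 0.6 -0.6 -2.4] T [-0.    0.02 -0.06] w 0.0139 gf 30.0
```

```bash
python3 -m creep '[[5,[0,0,0],0],[5,[0,0,-0.005],0],[5,[0,0,-0.01],0],[5,[0,0,-0.015],0],[5,[0,0,-0.02],0],[5,[0,0,-0.025],0],[5,[0,0,-0.03],0],[5,[0,0,-0.03],0]]'
python3 - <<'E'
from h import *
import time
now()
E
```

```text
t: 10.75
tool_pos: [0.425, -0.1109, 0.1473]
tcp_rot: [-0.878, 3.016, -0.0]
force: [0.3, -0.4, -1.9]
grip_width: 0.0137
gripper_force: 30.0
10.75 [ 0.425  -0.1109  0.1473] yaw -147.55 tilt [ 0.0004 -0.0002] F [ 0.3 -0.4 -1.9] T [-0.03  0.04 -0.01] w 0.0137 gf 30.0
```

The load is 1.9 N, which is the outer lid alone, so I'll keep lifting.

```bash
python3 -m creep '[[5,[0,0,-0.02],0],[5,[0,0,-0.05],0],[5,[0,0,-0.09],0],[5,[0,0,-0.13],0],[5,[0,0,-0.17],0],[5,[0,0,-0.21],0],[5,[0,0,-0.24],0],[5,[0,0,-0.25],0]]';python3 -m creep '[[5,[0,0,0],0],[5,[0,0,0],0],[5,[0,0,0],0],[5,[0,0,0],0],[5,[0,0,0],0],[5,[0,0,0],0],[5,[0,0,0],0],[5,[0,0,0],0]]'
python3 - <<'E'
from h import *
now()
p=viewer.snapshot("scene")[0]
cv2.imwrite("pics/g4.png",cv2.resize(p[140:240,257:357],(600,600),interpolation=cv2.INTER_CUBIC)[:,:,::-1])
E
```

```text
t: 11.42
tool_pos: [0.4257, -0.1113, 0.224]
tcp_rot: [-0.877, 3.014, -0.004]
force: [0.3, -0.6, -1.7]
grip_width: 0.0138
gripper_force: 30.0
t: 12.08
tool_pos: [0.4248, -0.1108, 0.2217]
tcp_rot: [0.878, -3.016, -0.0]
force: [-1.3, 0.3, -2.2]
grip_width: 0.0135
gripper_force: 30.0
12.08 [ 0.4248 -0.1108  0.2217] yaw -147.55 tilt [-0.0003  0.0002] F [-1.3  0.3 -2.2] T [0.11 0.04 0.02] w 0.0135 gf 30.0
```

View pics/g4.png

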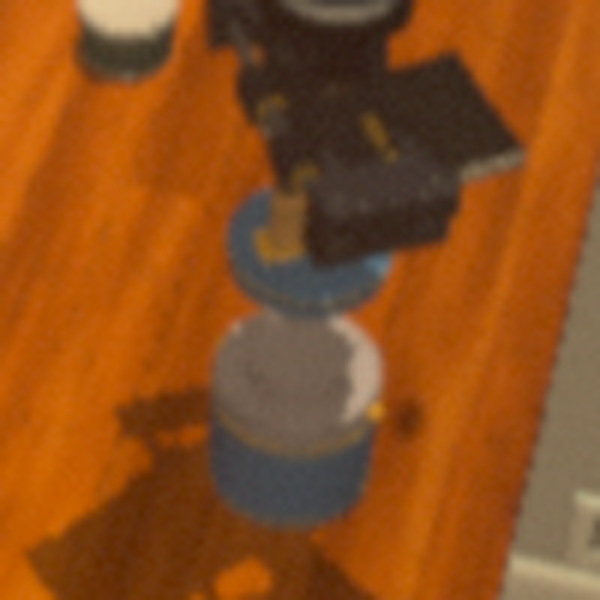

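The outer lid is held level 84 mm above where it sat. The inner lid lies flush on the tin with its near pin in the notch at (375,411), and the tin has not moved. I'll hand in.

```bash
python3 -c "
from bench import robot
print(robot.hand_in())"
```

```text
the job is handed in; nothing more can be done
None
```

The job is handed in at about 12 s on the robot's clock: the inner lid is seated in the tin's notches, and the gripper holds the outer lid level about 84 mm above where it sat.

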